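Seat the pan support on the camp stove

ROBOT

A 6-joint arm with a two-finger parallel gripper is mounted at the origin on the work surface. World frame = base frame: x ahead of the robot, y to its left, z up, the work surface at z = 0. Lengths are in m, angles in rad, forces in N, time in s.
With the tool pointing down it reaches from about 0.425 to 0.95 m from the base axis. Payload 3.5 kg.
Tool frame: the origin (TCP) lies between the finger pads; the fingertips stand 25 mm ahead of it and the grasp point (between the pads) lies 6 mm ahead of it (ctrl.finger_overhang is the distance from the TCP to the fingertips, in m); x points along the fingers, y is the direction in which the jaws open and shut, and the axes are right-handed (so a half turn about x gives the same grasp; the last joint's range is limited). The gripper opens to 85 mm and grips with 20 to 120 N. Pads are 22 mm wide; open, the fingers measure 114 mm over their backs; the gripper's body (76 mm by 85 mm) begins 54 mm behind the grasp point. The pads swing forward as they close: fully open they stand 13 mm farther back than shut.
Start: joints at [-1.378, 0.286, 1.577, -0, 1.279, -0.15], TCP at [0.227, -0.636, 0.256] pointing down, gripper open.
Joint ranges: [-2.77, 2.77], [-0.9, 2.22], [0.21, 2.48], [-1.53, 4.67], [0.24, 2.81], [-2.84, 2.84]. Speed limits (rad/s): [2.79, 2.79, 3.14, 3.14, 3.14, 3.14].

INTERFACE

Orientations are given as a unit quaternion [x, y, z, w].
In Python, from plant import ctrl gives the robot as it stands.
- The arm moves only by the tool play_rows, never from a script. Its argument "targets" is a list of rows, each an object with "delta_pos": the shift along the world's x, y, z normalised to -1 to 1, where 1 is 1000 mm, a list of three; "delta_rot": the turn, a rotation vector about the world's x, y, z normalised to -1 to 1, where 1 is pi rad, a list of three; "claw": the finger opening in mm, from 0 to 85.4. In form: [{"delta_pos": [tx, ty, tz], "delta_rot": [wx, wy, wz], "claw": claw}, ...]. A call has 1 to 20 rows; each row is the pose to reach, as a shift and turn from the pose measured when the call began, turning the shorter way round; what a row does not reach only later rows make up. A row lasts 1/12 s, in which the tool goes at most 41.7 mm and 7.16 degrees, less where a joint would pass 70% of its speed; a pose out of reach is approached as far as the arm can. A call with a number of a shift or a turn outside -1 to 1 is refused whole. A call with a gripper value outside its range is refused whole. The fingers move at their own pace and stop on an object; "newtons" is the grip in N (left out, the last holds). Time passes only in rows, so rows that repeat a pose let the fingers close. It gives the time, the measured TCP pose, the force and the opening at its end, in the units of the state.
- ctrl.get_state(): the state, without advancing time (a new reading comes with each control period).
- ctrl.read_camera(name): name is "scene" or "top"; returns the picture (420x560x3 uint8, blue, green, red); there is no depth.
- ctrl.calibration(name): a dict with "fx", "fy", "cx", "cy" (pixels), "k1" (the pictures are not rectified: a ray, as slopes to the right and down, at radius r is drawn at 1 + k1 r^2 times it, then the intrinsics apply), "camera_from_world" (4x4, takes a point from world to camera coordinates). Camera axes: x right, y down, z forward; pixel columns grow to the right and rows downward; lengths in m; the calibration is good to about 2 mm. A picture is of the moment at which its call begins. calibration takes no time and is no camera call.
- ctrl.sign_off(): hands the job in, once; it reports no verdict.
The state is a dict: "time": time; "qpos": joint angles; "dq": joint speeds; "joint_efforts": joint torques, N m; "eef_pos": TCP position; "tcp_rot": TCP orientation; "contact_force": force on the tool from outside, world axes, zero at the start; "wrist_torque": the same for the moment, N m; "opening": opening from 0.0 (shut) to 1.0 (fully open).
Only numpy, scipy, OpenCV 4.12 (cv2) and the standard library are available. Lean on these libraries where they do the work, as an engineer would, in place of code of your own. Each camera call takes 0.05 s, during which the arm holds its last target. There are 200 camera calls.

TASK

The black pan-support ring on the camp stove was put back askew and stands proud, riding on the orange-headed locating stud. With a fingertip, push one of its upright fins round until the notch in its edge stands over the stud, then press the ring down until it is fully home on the burner bowl. Do not lift the ring, do not disturb anything else on the table or stove, and finish with your hand clear.

Things in the scene. Friction and masses are not known exactly. Their poses are not given: they have to be found in the camera images.
- burner (a point): Centre of the burner of a gas stove (black steel box 320 x 320 mm, stainless top sheet 72 mm above the table; it stands firm) at the height of the ring's seat, 100 mm above the table: the flat rim (radii 94 to 113 mm) of the aluminium drip bowl round the burner. z up. The burner head, 40 mm in radius, ends 16 mm above this point.
- stud (a point): Locating stud: a fixed level bolt 10 mm thick with an orange head, pointing at the burner's axis from outside the bowl. This point is on the bolt's axis, 94 mm from the burner's axis; 5 mm farther in is its round end. Its top is 10 mm above the bowl's rim; its head (18 mm thick) reaches out to 135 mm from the burner's axis.
- ring_centre (a point): Centre of the pan support, at the top face of its flat ring. The pan support is a black iron ring round the burner, 0.5 to 0.7 kg: outer radius 100, inner radius 64, 5 mm thick, with five upright radial fins on top. A snug fit in the bowl: it turns about the burner's vertical axis and slides up and down, never tilts. This point is 105 mm above the table when home.
- notch (a point): Notch in the ring's outer edge, 18 mm wide, 14 mm deep from the edge, open outwards, with a white enamel dot 18 mm inwards of this point, which lies in its middle, 94 mm from the ring's axis, at the ring's top face. The ring can sink home only while the notch stands over the stud (within about 4 mm to either side); seated, this point is right above stud.
- fin0 (a point): Top edge of an upright fin of the pan support, 75 mm from its axis, 36 degrees counterclockwise (seen from above) from the notch. All five fins are alike: radial plates 7 mm thick, from 48 to 96 mm off the axis, standing 24 mm above the ring's top face; the gaps between them are free for a fingertip.
- fin1 (a point): Top edge of an upright fin of the pan support, 75 mm from its axis, 108 degrees counterclockwise (seen from above) from the notch. All five fins are alike: radial plates 7 mm thick, from 48 to 96 mm off the axis, standing 24 mm above the ring's top face; the gaps between them are free for a fingertip.
- fin2 (a point): Top edge of an upright fin of the pan support, 75 mm from its axis, 180 degrees counterclockwise (seen from above) from the notch. All five fins are alike: radial plates 7 mm thick, from 48 to 96 mm off the axis, standing 24 mm above the ring's top face; the gaps between them are free for a fingertip.
- fin3 (a point): Top edge of an upright fin of the pan support, 75 mm from its axis, 252 degrees counterclockwise (seen from above) from the notch. All five fins are alike: radial plates 7 mm thick, from 48 to 96 mm off the axis, standing 24 mm above the ring's top face; the gaps between them are free for a fingertip.
- fin4 (a point): Top edge of an upright fin of the pan support, 75 mm from its axis, 324 degrees counterclockwise (seen from above) from the notch. All five fins are alike: radial plates 7 mm thick, from 48 to 96 mm off the axis, standing 24 mm above the ring's top face; the gaps between them are free for a fingertip.
- support (a joint): Height of the pan support above its seat, m: 0 fully home on the bowl's rim, 0.0105 at the start, just on top of the stud; more means lifted. It stays at the height where it is left; a push of about 4 to 7 N from above on any part of ring or fins slides it down, once the notch stands over the stud.
- support_turn (a joint): Turn of the pan support, rad, counterclockwise seen from above: 0 (or any whole turn) with the notch exactly over the stud. It turns either way without end and stays where it is left, hardly coasting; a sideways push of about 2 N on a fin, 75 mm out, turns it.
- pepper_tin: Small steel pepper tin with red lid, 39 mm across, 62 mm tall, standing on the stove's top sheet at the corner to the front left. Origin under its centre. To be left alone.
- seasoning_jar: Jar of brown seasoning with a white cap, 62 mm across, 122 mm tall. Origin under its centre. To be left alone.
- picnic_bowl: Shallow white picnic bowl with a bright pattern, 224 mm across, 34 mm tall. Origin under its centre. To be left alone.
- enamel_mug: Blue mug, 82 mm across plus a handle, 85 mm tall. Origin under its centre. To be left alone.
- drink_can: Green drink can, 66 mm across, 122 mm tall. Origin under its centre. To be left alone.
- skillet: Black iron skillet, 250 mm across, 45 mm deep, with a handle along its +x reaching 256 mm out. Origin under the pan's centre. To be left alone.

How it is judged:
At the end, for the whole second after the job is handed in: The ring is down within 1.5 mm of its seat on the bowl's rim, its notch within 6 mm (level) of the stud, and it is at rest (value of joint support below 0.0015 m and horizontal distance between notch and stud below 0.006 m and velocity of joint support_turn between -0.05 and 0.05 rad/s); the robot touches nothing.
It fails at once if the pan support is lifted more than 6 mm above its start height (value of joint support above 0.0165 m).
It fails at once if the pepper tin is shifted by more than 20 mm or tipped (distance of pepper_tin from where it was at the start of the episode above 0.02 m or angle between pepper_tin's own z axis and vertical above 0.3 rad).
It fails at once if the seasoning jar or the picnic bowl or the enamel mug is shifted by more than 20 mm or tipped (distance of any of seasoning_jar, picnic_bowl, enamel_mug from where it was at the start of the episode above 0.02 m or angle between any of seasoning_jar, picnic_bowl, enamel_mug's own z axis and vertical above 0.3 rad).
It fails at once if the drink can or the skillet is shifted by more than 20 mm or tipped (distance of any of drink_can, skillet from where it was at the start of the episode above 0.02 m or angle between any of drink_can, skillet's own z axis and vertical above 0.3 rad).
It also fails if it takes over 48 s, if anything falls off the work surface, if the arm or the gripper's body presses on something with over 40 N, if the wrist force passes 120 N, or if a joint passes its speed limit or range.

## Working session

There is one attempt and no reset: what is moved stays moved. The work goes in short steps, Python scripts to look and compute and a tool call to move; the robot and the scene stay as the last step left them, time stands still between calls to the robot, and variables do not carry over. Pictures are saved under pics/ and viewed, about 8 in all and at most 12, crops included, and the job is handed in when it is done.

Besides the shell and the picture viewer there is one more tool, called after ">>>" as name(argument=value, ...), one argument or row to a line, values as JSON. play_rows: Moves the arm, as the interface text tells. Its arguments: {"type":"object","properties":{"targets":{"type":"array"},"newtons":{"type":"number"}},"required":["targets"]}

```bash
mkdir -p pics; python3 - <<'E'
from plant import ctrl
import cv2,numpy as np
for n in("top","scene"):
    cv2.imwrite(f"pics/{n}0.png",ctrl.read_camera(n)); c=ctrl.calibration(n)
    M=np.array(c["camera_from_world"]); print(n,c["fx"],c["cx"],c["cy"],c["k1"],(-M[:3,:3].T@M[:3,3]).round(3))
s=ctrl.get_state();print(s)
E
```

```text
top 499.5427217152691 273.558234032185 215.88517095280812 0.05937680685791389 [0.335 0.026 1.867]
scene 537.0025472370913 279.96279044997885 204.63347991945795 -0.07203650345291271 [1.181 0.999 1.221]
{'time': 0.1, 'qpos': array([-1.37798319e+00,  2.87129176e-01,  1.57800868e+00,  1.88347723e-05,
        1.27858963e+00, -1.50022510e-01]), 'dq': array([-0.0006131 , -0.00165024, -0.00322792,  0.00020605, -0.00065209,
       -0.0008385 ]), 'joint_efforts': array([ 6.47109719e-04, -4.07297122e+01, -2.93699509e+01, -1.53579590e-04,
        3.44018648e-03,  1.26824546e-05]), 'eef_pos': array([ 0.22682242, -0.63518802,  0.25506257]), 'tcp_rot': array([-0.69673352, -0.12137074,  0.69675306, -0.11986126]), 'contact_force': array([-0.63968465, -0.16050062,  0.31934614]), 'wrist_torque': array([ 0.00961334,  0.01646427, -0.01268836]), 'opening': 0.9994836531855252}
```

View pics/top0.png

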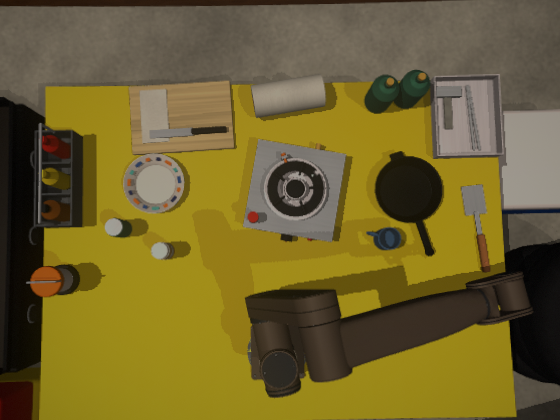

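View pics/scene0.png

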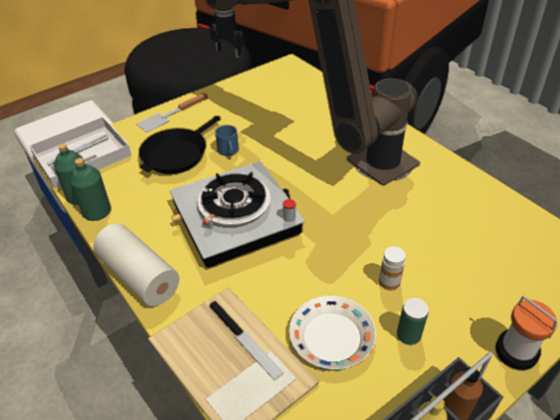

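```bash
cat > h.py <<'E'
from plant import ctrl
import cv2,numpy as np
def ray(n,uv):
    c=ctrl.calibration(n);M=np.array(c["camera_from_world"])
    d=np.array([(uv[0]-c["cx"])/c["fx"],(uv[1]-c["cy"])/c["fy"]]);s=d.copy()
    for _ in range(20): s=d/(1+c["k1"]*(s@s))
    return -M[:3,:3].T@M[:3,3], M[:3,:3].T@np.array([*s,1])
def onz(n,uv,z):
    o,d=ray(n,uv);return o+d*(z-o[2])/d[2]
def proj(n,p):
    c=ctrl.calibration(n);M=np.array(c["camera_from_world"])
    q=M[:3,:3]@np.asarray(p)+M[:3,3];s=q[:2]/q[2];s=s*(1+c["k1"]*(s@s))
    return np.array([c["fx"]*s[0]+c["cx"],c["fy"]*s[1]+c["cy"]])
E
python3 - <<'E'
from h import *
for uv in[(100,100),(295,188),(400,300)]: print(onz("top",uv,.1155))
print(proj("top",[0,0,0]),proj("scene",[0,0,0]))
a=cv2.imread("pics/top0.png")[130:250,235:360];b=cv2.imread("pics/scene0.png")[155:265,165:310]
a=cv2.resize(a,None,fx=5,fy=5,interpolation=cv2.INTER_CUBIC);b=cv2.resize(b,None,fx=5,fy=5,interpolation=cv2.INTER_CUBIC)
cv2.imwrite("pics/a1.png",a);cv2.imwrite("pics/b1.png",b)
E
```

```text
[0.90822649 0.60643097 0.1155    ]
[ 0.5804089  -0.07594482  0.1155    ]
[ 0.18136979 -0.42846427  0.1155    ]
[276.87085951 350.35859208] [382.51481983 161.57742828]
```

View pics/a1.png

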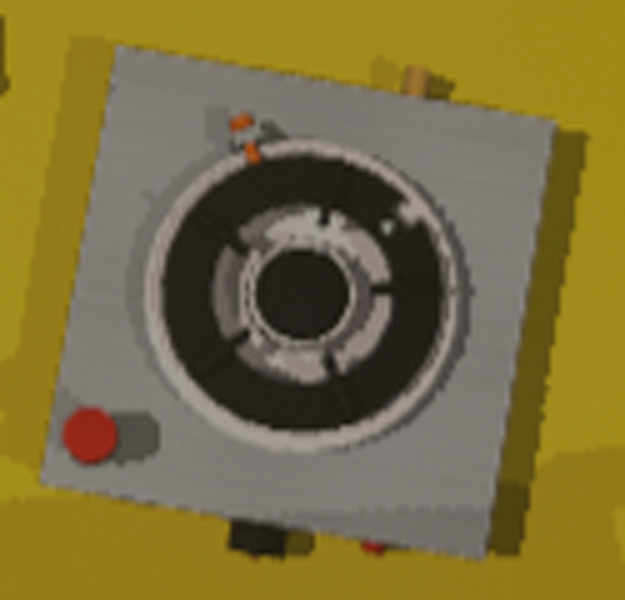

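View pics/b1.png

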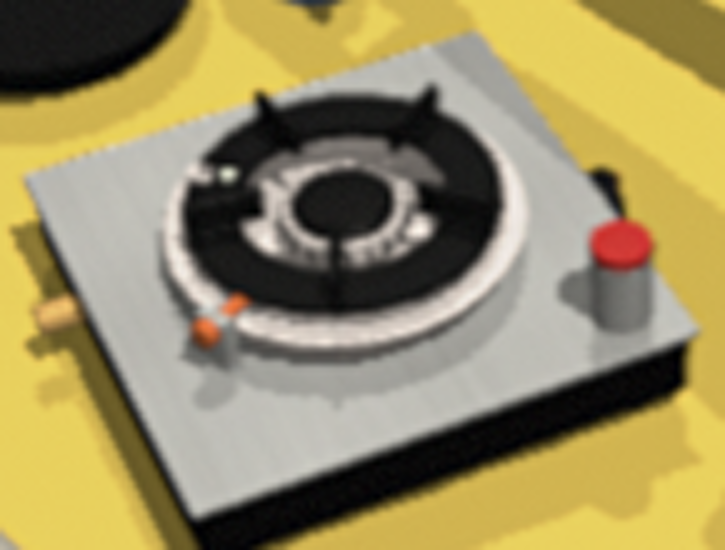

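```bash
cat >> h.py <<'E'
def fit(n,im,z,r,thr=70):
    """centre of a dark disc: largest dark blob's hull around (u,v) cast on z, circle fit"""
    c=[]
    g=im.max(2); m=(g<thr).astype(np.uint8)
    for k in cv2.findContours(m,cv2.RETR_LIST,cv2.CHAIN_APPROX_NONE)[0]:
        if len(k)<20: continue
        h=cv2.convexHull(k)[:,0]; p=np.array([onz(n,q,z) for q in h])[:,:2]
        s=np.linalg.lstsq(np.c_[2*p,np.ones(len(p))],(p**2).sum(1),rcond=None)[0]
        R=np.sqrt(s[2]+s[:2]@s[:2])
        if abs(R-r)<.012 and np.linalg.norm(s[:2]-[.58,-.08])<.06: c.append((s[:2].round(4),R.round(4)))
    return c
def blobs(im,lo,hi,a=2):
    n,_,st,ce=cv2.connectedComponentsWithStats(cv2.inRange(cv2.cvtColor(im,cv2.COLOR_BGR2HSV),lo,hi))
    return [(ce[i].round(1),int(st[i,4])) for i in range(1,n) if st[i,4]>=a]
E
python3 - <<'E'
from h import *
a=cv2.imread("pics/top0.png")
for t in(50,70,90): print(t,"ring",fit("top",a,.1155,.1,t),"head",fit("top",a,.116,.04,t))
b=a.copy(); m=np.zeros_like(b); m[130:250,235:360]=b[130:250,235:360]
print("orange",blobs(m,(3,150,90),(17,255,255)))
print("red",blobs(m,(0,150,90),(2,255,255)))
P=lambda x,y,z:onz("top",(235+x/5-.4,130+y/5-.4),z)
print("stud",P(240,123,.105),P(253,153,.105),"dot",P(388,228,.1155),"notch",P(410,213,.1155))
E
```

```text
50 ring [(array([ 0.58  , -0.0764]), np.float64(0.0973))] head [(array([ 0.5789, -0.076 ]), np.float64(0.0316))]
70 ring [(array([ 0.5798, -0.0764]), np.float64(0.0985))] head [(array([ 0.5791, -0.0758]), np.float64(0.0322))]
90 ring [(array([ 0.5738, -0.0931]), np.float64(0.1022)), (array([ 0.5798, -0.0764]), np.float64(0.0992))] head [(array([ 0.5561, -0.1094]), np.float64(0.0302)), (array([ 0.58  , -0.0756]), np.float64(0.033))]
orange [(array([282.8, 154.1]), 10), (array([285.1, 160.4]), 9), (array([252.5, 216.7]), 89), (array([308.8, 239.3]), 9)]
red []
stud [ 0.70455902 -0.03545621  0.105     ] [ 0.68267306 -0.0442077   0.105     ] dot [ 0.62475938 -0.13810858  0.1155    ] notch [ 0.63514761 -0.15401894  0.1155    ]
```

```bash
python3 - <<'E'
from h import *
from scipy.spatial.transform import Rotation as R
s=ctrl.get_state();m=R.from_quat(s["tcp_rot"]).as_matrix();print(m.round(3),ctrl.finger_overhang)
ya=np.degrees(np.arctan2(m[1,1],m[0,1]));print("yaw of y",ya, "const", ya-np.degrees(s["qpos"][0]-s["qpos"][5]))
C=np.array([.580,-.0763])
for a in(165,175,187,200,215,230,245,259): print(a,(C+.075*np.array([np.cos(np.radians(a)),np.sin(np.radians(a))])).round(4))
E
```

```text
[[-0.     0.336 -0.942]
 [ 0.002 -0.942 -0.336]
 [-1.    -0.002 -0.   ]] 0.025
yaw of y -70.35725621056976 const -0.0002916239887724714
165 [ 0.5076 -0.0569]
175 [ 0.5053 -0.0698]
187 [ 0.5056 -0.0854]
200 [ 0.5095 -0.102 ]
215 [ 0.5186 -0.1193]
230 [ 0.5318 -0.1338]
245 [ 0.5483 -0.1443]
259 [ 0.5657 -0.1499]
```

>>> play_rows(
  targets=[
    {"delta_pos":[0.05,0.1,0],"delta_rot":[0,0,0.04],"claw":0},
    {"delta_pos":[0.282,0.582,0],"delta_rot":[0,0,0.289],"claw":0},
    {"delta_pos":[0.282,0.582,0],"delta_rot":[0,0,0.289],"claw":0},
    {"delta_pos":[0.282,0.582,0],"delta_rot":[0,0,0.289],"claw":0},
    {"delta_pos":[0.282,0.582,0],"delta_rot":[0,0,0.289],"claw":0},
    {"delta_pos":[0.282,0.582,0],"delta_rot":[0,0,0.289],"claw":0},
    {"delta_pos":[0.282,0.582,0],"delta_rot":[0,0,0.289],"claw":0},
    {"delta_pos":[0.282,0.582,0],"delta_rot":[0,0,0.289],"claw":0},
    {"delta_pos":[0.282,0.582,0],"delta_rot":[0,0,0.289],"claw":0},
    {"delta_pos":[0.282,0.582,0],"delta_rot":[0,0,0.289],"claw":0},
    {"delta_pos":[0.282,0.582,0],"delta_rot":[0,0,0.289],"claw":0},
    {"delta_pos":[0.282,0.582,0],"delta_rot":[0,0,0.289],"claw":0},
    {"delta_pos":[0.282,0.582,0],"delta_rot":[0,0,0.289],"claw":0},
    {"delta_pos":[0.282,0.582,0],"delta_rot":[0,0,0.289],"claw":0},
    {"delta_pos":[0.282,0.582,0],"delta_rot":[0,0,0.289],"claw":0},
    {"delta_pos":[0.282,0.582,0],"delta_rot":[0,0,0.289],"claw":0},
    {"delta_pos":[0.282,0.582,0],"delta_rot":[0,0,0.289],"claw":0},
    {"delta_pos":[0.282,0.582,0],"delta_rot":[0,0,0.289],"claw":0},
    {"delta_pos":[0.282,0.582,0],"delta_rot":[0,0,0.289],"claw":0},
    {"delta_pos":[0.282,0.582,0],"delta_rot":[0,0,0.289],"claw":0},
  ],
)

```text
time: 1.77
eef_pos: [0.5084, -0.0541, 0.2548]
tcp_rot: [-0.573, -0.414, 0.574, -0.413]
contact_force: [0.3, 0.5, 0.9]
opening: 0.001
```

>>> play_rows(
  targets=[
    {"delta_pos":[0,0,-0.04],"delta_rot":[0,0,0],"claw":0},
    {"delta_pos":[0,0,-0.07],"delta_rot":[0,0,0],"claw":0},
    {"delta_pos":[0,0,-0.09],"delta_rot":[0,0,0],"claw":0},
    {"delta_pos":[0,0,-0.1],"delta_rot":[0,0,0],"claw":0},
    {"delta_pos":[0,0,-0.107],"delta_rot":[0,0,0],"claw":0},
    {"delta_pos":[0,0,-0.107],"delta_rot":[0,0,0],"claw":0},
    {"delta_pos":[0,0,-0.107],"delta_rot":[0,0,0],"claw":0},
  ],
)

```text
time: 2.35
eef_pos: [0.509, -0.0548, 0.1488]
tcp_rot: [-0.574, -0.414, 0.574, -0.413]
contact_force: [0.0, 0.7, 0.5]
opening: 0.003
```

```bash
python3 - <<'E'
from h import *
im=ctrl.read_camera("scene");cv2.imwrite("pics/s2.png",im)
cv2.imwrite("pics/b2.png",cv2.resize(im[110:265,165:310],None,fx=3.8,fy=3.8,interpolation=cv2.INTER_CUBIC))
s=ctrl.get_state();p=s["eef_pos"];print(p,s["contact_force"],s["qpos"][5])
# waypoints at finger angle a, relative to angle 162 at current pose; yaw rotates along
C=np.array([.580,-.0763])
for a in(168,174,180,186,192,198,204,210,216,222,228,234,240,244,248,252,255): print(a,(C+.075*np.array([np.cos(np.radians(a)),np.sin(np.radians(a))])-p[:2]).round(4),round((a-162)/180,3))
E
```

```text
[ 0.50939834 -0.05471632  0.14940405] [ 0.04850573 -0.11233476  0.56544485] 0.016754373932124568
168 [-0.0028 -0.006 ] 0.033
174 [-0.004  -0.0137] 0.067
180 [-0.0044 -0.0216] 0.1
186 [-0.004  -0.0294] 0.133
192 [-0.0028 -0.0372] 0.167
198 [-0.0007 -0.0448] 0.2
204 [ 0.0021 -0.0521] 0.233
210 [ 0.0056 -0.0591] 0.267
216 [ 0.0099 -0.0657] 0.3
222 [ 0.0149 -0.0718] 0.333
228 [ 0.0204 -0.0773] 0.367
234 [ 0.0265 -0.0823] 0.4
240 [ 0.0331 -0.0865] 0.433
244 [ 0.0377 -0.089 ] 0.456
248 [ 0.0425 -0.0911] 0.478
252 [ 0.0474 -0.0929] 0.5
255 [ 0.0512 -0.094 ] 0.517
```

View pics/b2.png

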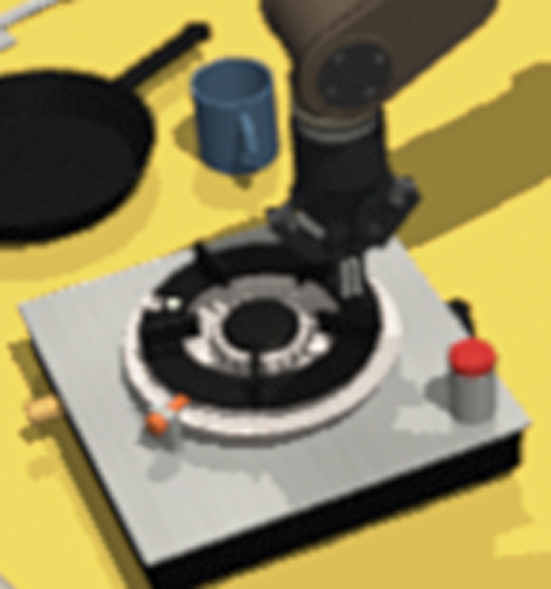

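>>> play_rows(
  targets=[
    {"delta_pos":[-0.0028,-0.006,0],"delta_rot":[0,0,0.033],"claw":0},
    {"delta_pos":[-0.004,-0.0137,0],"delta_rot":[0,0,0.067],"claw":0},
    {"delta_pos":[-0.0044,-0.0216,0],"delta_rot":[0,0,0.1],"claw":0},
    {"delta_pos":[-0.004,-0.0294,0],"delta_rot":[0,0,0.133],"claw":0},
    {"delta_pos":[-0.0028,-0.0372,0],"delta_rot":[0,0,0.167],"claw":0},
    {"delta_pos":[-0.0007,-0.0448,0],"delta_rot":[0,0,0.2],"claw":0},
    {"delta_pos":[0.0021,-0.0521,0],"delta_rot":[0,0,0.233],"claw":0},
    {"delta_pos":[0.0056,-0.0591,0],"delta_rot":[0,0,0.267],"claw":0},
    {"delta_pos":[0.0099,-0.0657,0],"delta_rot":[0,0,0.3],"claw":0},
    {"delta_pos":[0.0149,-0.0718,0],"delta_rot":[0,0,0.333],"claw":0},
    {"delta_pos":[0.0204,-0.0773,0],"delta_rot":[0,0,0.367],"claw":0},
    {"delta_pos":[0.0265,-0.0823,0],"delta_rot":[0,0,0.4],"claw":0},
    {"delta_pos":[0.0331,-0.0865,0],"delta_rot":[0,0,0.433],"claw":0},
    {"delta_pos":[0.0377,-0.089,0],"delta_rot":[0,0,0.456],"claw":0},
    {"delta_pos":[0.0377,-0.089,0],"delta_rot":[0,0,0.456],"claw":0},
    {"delta_pos":[0.0377,-0.089,0],"delta_rot":[0,0,0.456],"claw":0},
  ],
)

```text
time: 3.73
eef_pos: [0.548, -0.1442, 0.1509]
tcp_rot: [0.162, 0.687, -0.162, 0.689]
contact_force: [0.1, 0.4, -0.3]
opening: 0.003
```

```bash
python3 - <<'E'
from h import *
im=ctrl.read_camera("scene");cv2.imwrite("pics/s3.png",im)
cv2.imwrite("pics/b3.png",cv2.resize(im[180:250,165:260],None,fx=6,fy=6,interpolation=cv2.INTER_CUBIC))
s=ctrl.get_state();p=s["eef_pos"];C=np.array([.580,-.0763]);print(p,s["contact_force"],"angle",np.degrees(np.arctan2(*(p[:2]-C)[::-1]))%360)
E
```

```text
[ 0.54765952 -0.14395447  0.15054344] [0.37418594 1.11814196 0.10808374] angle 244.45106661061956
```

View pics/b3.png

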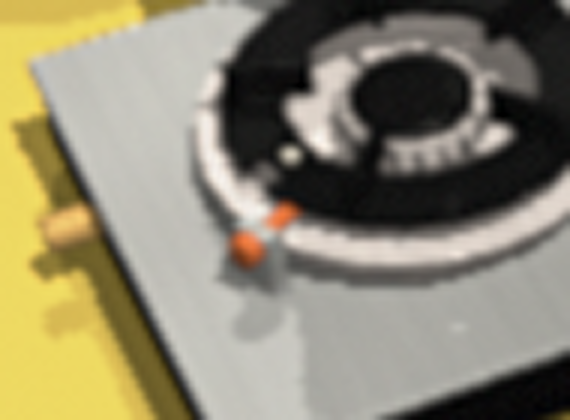

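```bash
cat >> h.py <<'E'
def ang(v): 
    d=np.asarray(v)[:2]-np.array([.580,-.0763]);return np.degrees(np.arctan2(d[1],d[0])).round(1),np.linalg.norm(d).round(4)
def dot(im,n="scene",z=.1155,ref=(212,205),w=10):
    x0,y0=ref[0]-w,ref[1]-w;hs=cv2.cvtColor(im[y0:y0+2*w,x0:x0+2*w],cv2.COLOR_BGR2HSV)
    n_,_,st,ce=cv2.connectedComponentsWithStats(cv2.inRange(hs,(0,0,110),(179,110,255)))
    for i in range(1,n_):
        q=ce[i]+[x0,y0];a=ang(onz(n,q,z))
        if .068<a[1]<.084: print("dot?",q.round(1),st[i,4],a)
E
python3 - <<'E'
from h import *
a=cv2.imread("pics/s3.png")
dot(a); P=lambda x,y,z:onz("scene",(165+x/6-.4,180+y/6-.4),z)
print("hand dot",ang(P(290,154,.1155)),"shank",ang(P(285,215,.108)),"head",ang(P(248,247,.105)))
b=cv2.imread("pics/scene0.png");print("start dot",ang(onz("scene",(165+228/5-.4,155+173/5-.4),.1155)))
E
```

```text
dot? [213.  205.3] 7 (np.float64(3.6), np.float64(0.0777))
hand dot (np.float64(3.5), np.float64(0.0778)) shank (np.float64(18.6), np.float64(0.1048)) head (np.float64(17.2), np.float64(0.13))
start dot (np.float64(-53.6), np.float64(0.0777))
```

>>> play_rows(
  targets=[
    {"delta_pos":[0.0054,-0.0023,-0.001],"delta_rot":[0,0,0.026],"claw":0},
    {"delta_pos":[0.0116,-0.0044,-0.002],"delta_rot":[0,0,0.053],"claw":0},
    {"delta_pos":[0.015,-0.0053,-0.002],"delta_rot":[0,0,0.07],"claw":0},
    {"delta_pos":[0.0173,-0.0058,-0.002],"delta_rot":[0,0,0.078],"claw":0},
    {"delta_pos":[0.0173,-0.0058,-0.002],"delta_rot":[0,0,0.078],"claw":0},
    {"delta_pos":[0.0173,-0.0058,-0.002],"delta_rot":[0,0,0.078],"claw":0},
  ],
)

```text
time: 4.28
eef_pos: [0.5651, -0.1497, 0.1488]
tcp_rot: [0.077, 0.702, -0.077, 0.704]
contact_force: [0.4, 0.6, 0.1]
opening: -0.0
```

```bash
python3 - <<'E'
from h import *
im=ctrl.read_camera("scene");cv2.imwrite("pics/s4.png",im)
dot(im,ref=(218,213),w=14)
cv2.imwrite("pics/b4.png",cv2.resize(im[180:250,165:260],None,fx=6,fy=6,interpolation=cv2.INTER_CUBIC))
s=ctrl.get_state();p=s["eef_pos"];print(p,s["contact_force"],ang(p))
E
```

```text
dot? [217. 208.] 9 (np.float64(16.8), np.float64(0.0777))
[ 0.56502728 -0.14970492  0.14874336] [0.61690776 0.21140849 1.07063385] (np.float64(-101.5), np.float64(0.0749))
```

View pics/b4.png

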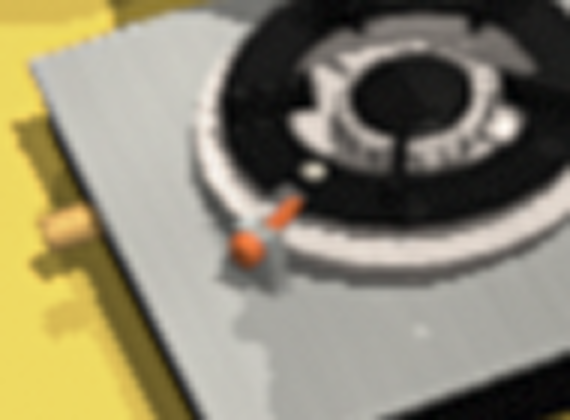

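>>> play_rows(
  targets=[
    {"delta_pos":[0.001,-0.0002,0],"delta_rot":[0,0,0.004],"claw":0},
    {"delta_pos":[0.0021,-0.0003,0],"delta_rot":[0,0,0.008],"claw":0},
    {"delta_pos":[0.0021,-0.0003,0],"delta_rot":[0,0,0.008],"claw":0},
    {"delta_pos":[0.0021,-0.0003,0],"delta_rot":[0,0,0.008],"claw":0},
    {"delta_pos":[-0.006,-0.003,0],"delta_rot":[0,0,0.008],"claw":0},
    {"delta_pos":[-0.006,-0.003,0],"delta_rot":[0,0,0.008],"claw":0},
    {"delta_pos":[-0.006,-0.003,0],"delta_rot":[0,0,0.008],"claw":0},
  ],
)

```text
time: 4.92
eef_pos: [0.5589, -0.1528, 0.1487]
tcp_rot: [0.069, 0.702, -0.068, 0.705]
contact_force: [-0.1, -0.2, -1.0]
opening: -0.001
```

```bash
python3 - <<'E'
from h import *
im=ctrl.read_camera("scene");cv2.imwrite("pics/s5.png",im)
dot(im,ref=(218,213),w=14)
s=ctrl.get_state();p=s["eef_pos"];print(p,s["contact_force"],ang(p))
E
```

```text
dot? [216.9 208.1] 8 (np.float64(16.8), np.float64(0.0783))
[ 0.55904048 -0.1527336   0.14879674] [-0.25292773  1.08665862  1.54509918] (np.float64(-105.3), np.float64(0.0793))
```

>>> play_rows(
  targets=[
    {"delta_pos":[0,0,-0.005],"delta_rot":[0,0,0],"claw":0},
    {"delta_pos":[0,0,-0.008],"delta_rot":[0,0,0],"claw":0},
    {"delta_pos":[0,0,-0.01],"delta_rot":[0,0,0],"claw":0},
    {"delta_pos":[0,0,-0.012],"delta_rot":[0,0,0],"claw":0},
    {"delta_pos":[0,0,-0.0125],"delta_rot":[0,0,0],"claw":0},
    {"delta_pos":[0,0,-0.0125],"delta_rot":[0,0,0],"claw":0},
  ],
)

```text
time: 5.47
eef_pos: [0.5593, -0.1528, 0.1368]
tcp_rot: [0.068, 0.702, -0.068, 0.705]
contact_force: [-1.2, 0.9, 4.1]
opening: 0.001
```

>>> play_rows(
  targets=[
    {"delta_pos":[0,0,-0.002],"delta_rot":[0,0,0],"claw":0},
    {"delta_pos":[0,0,-0.004],"delta_rot":[0,0,0],"claw":0},
    {"delta_pos":[0,0,-0.006],"delta_rot":[0,0,0],"claw":0},
    {"delta_pos":[0,0,-0.0075],"delta_rot":[0,0,0],"claw":0},
    {"delta_pos":[0,0,-0.0075],"delta_rot":[0,0,0],"claw":0},
  ],
)

```text
time: 5.88
eef_pos: [0.5598, -0.1529, 0.1301]
tcp_rot: [0.068, 0.702, -0.068, 0.706]
contact_force: [-1.1, 0.2, 4.0]
opening: 0.001
```

Tip at 0.1051; press slightly past the seat to confirm a firm stop.

>>> play_rows(
  targets=[
    {"delta_pos":[0,0,-0.001],"delta_rot":[0,0,0],"claw":0},
    {"delta_pos":[0,0,-0.002],"delta_rot":[0,0,0],"claw":0},
    {"delta_pos":[0,0,-0.003],"delta_rot":[0,0,0],"claw":0},
    {"delta_pos":[0,0,-0.003],"delta_rot":[0,0,0],"claw":0},
  ],
)

```text
time: 6.22
eef_pos: [0.5616, -0.1535, 0.13]
tcp_rot: [0.068, 0.7, -0.069, 0.707]
contact_force: [-1.8, 2.0, 11.4]
opening: 0.005
```

Firm stop at the seat (0.105), force rising to 11 N. Lift straight off, then clear away towards the robot's start side.

>>> play_rows(
  targets=[
    {"delta_pos":[-0.001,0,0.01],"delta_rot":[0,0,0],"claw":0},
    {"delta_pos":[-0.002,0,0.04],"delta_rot":[0,0,0],"claw":0},
    {"delta_pos":[-0.002,0,0.08],"delta_rot":[0,0,0],"claw":0},
    {"delta_pos":[-0.002,0,0.12],"delta_rot":[0,0,0],"claw":0},
    {"delta_pos":[-0.05,-0.08,0.14],"delta_rot":[0,0,0],"claw":0},
    {"delta_pos":[-0.3,-0.44,0.14],"delta_rot":[0,0,0],"claw":0},
    {"delta_pos":[-0.3,-0.44,0.14],"delta_rot":[0,0,0],"claw":0},
    {"delta_pos":[-0.3,-0.44,0.14],"delta_rot":[0,0,0],"claw":0},
    {"delta_pos":[-0.3,-0.44,0.14],"delta_rot":[0,0,0],"claw":0},
    {"delta_pos":[-0.3,-0.44,0.14],"delta_rot":[0,0,0],"claw":0},
    {"delta_pos":[-0.3,-0.44,0.14],"delta_rot":[0,0,0],"claw":0},
    {"delta_pos":[-0.3,-0.44,0.14],"delta_rot":[0,0,0],"claw":0},
    {"delta_pos":[-0.3,-0.44,0.14],"delta_rot":[0,0,0],"claw":0},
    {"delta_pos":[-0.3,-0.44,0.14],"delta_rot":[0,0,0],"claw":0},
    {"delta_pos":[-0.3,-0.44,0.14],"delta_rot":[0,0,0],"claw":0},
    {"delta_pos":[-0.3,-0.44,0.14],"delta_rot":[0,0,0],"claw":0},
    {"delta_pos":[-0.3,-0.44,0.14],"delta_rot":[0,0,0],"claw":0},
    {"delta_pos":[-0.3,-0.44,0.14],"delta_rot":[0,0,0],"claw":0},
    {"delta_pos":[-0.3,-0.44,0.14],"delta_rot":[0,0,0],"claw":0},
    {"delta_pos":[-0.3,-0.44,0.14],"delta_rot":[0,0,0],"claw":0},
  ],
)

```text
time: 7.88
eef_pos: [0.2617, -0.5929, 0.2693]
tcp_rot: [0.068, 0.7, -0.068, 0.707]
contact_force: [1.2, 0.7, 0.3]
opening: -0.003
```

```bash
python3 - <<'E'
from h import *
t=ctrl.read_camera("top");im=ctrl.read_camera("scene")
dot(im,z=.105,ref=(218,213),w=14);dot(t,"top",.105,(293,166),20)
a=cv2.resize(t[130:250,235:360],None,fx=3,fy=3,interpolation=cv2.INTER_CUBIC);b=cv2.resize(im[155:275,165:290],None,fx=3,fy=3,interpolation=cv2.INTER_CUBIC)
cv2.imwrite("pics/f6.png",np.hstack([a,b]));print(ctrl.get_state()["contact_force"])
E
```

```text
dot? [218. 211.] 9 (np.float64(19.0), np.float64(0.0782))
dot? [287.  168.5] 2 (np.float64(20.0), np.float64(0.0772))
[-0.76082736  0.98066751  0.45042281]
```

View pics/f6.png

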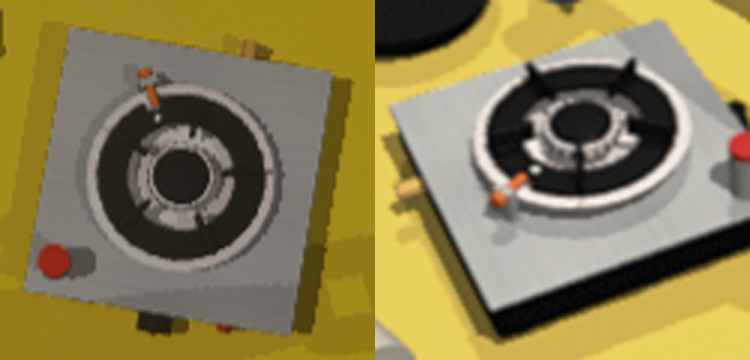

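```bash
python3 -c "
from plant import ctrl
print(ctrl.sign_off())"
```

```text
the job is handed in; nothing more can be done
None
```

The ring is turned onto the stud and pressed home, and I handed the job in with the arm well clear. The hand-in gave no verdict.

- **Turning:** With the shut fingertips I pushed one near-side fin about 72° counterclockwise until the notch stood over the stud. I then backed off and pressed on the flat of the ring.
- **Seating:** The ring slid down at about 4 N. It stopped firmly with the fingertips at 0.105 m, the home height, where the force rose to about 11 N.
- **Final pictures:** Both views show the stud fully inside the notch and the pepper tin in its place. They were cropped to the stove, so I did not re-check the other objects; nothing was touched on the way.
- **Disagreements:** The enamel dot measured 19.0° in the scene view and 20.0° in the top view, where it was only 2 pixels. I had put the stud at about 17.8°. That is roughly 1–2° (2–4 mm at the notch), within the 6 mm allowed and close to pixel accuracy. After the last small push the dot reading did not change, so I relied on the press itself to show that the notch was lined up.

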